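# Find the full box of eyelets by its weight

## Task

Two closed boxes of brass eyelets look alike, but one is full and the other nearly empty. First lift the left box well clear of the bench (a hand's breadth) to feel its weight and set it back down, then lift the right one in the same way. Set the heavier box down gently, upright on the floor of the white tray, and leave the lighter one standing upright on the bench; do not drop or tip either.

Things in the scene. Friction and masses are not known exactly. Their poses are not given: they have to be found in the camera images.
- box_left: The left one (greater y) of two identical closed card boxes with dark teal lids, white label and brass eyelet on top. 90 mm long (own x), 46 mm wide (own y; grasp across this), 42 mm high, lid fixed, stiff. Origin: centre of the underside; z up. The full box weighs 0.45 to 0.65 kg, the other about 0.06 kg; which is full changes from start to start
- box_right: The right one (smaller y) of the two identical boxes; same sizes and axes as the left one
- tray: White open card tray, fixed, 148 mm (own x) by 335 mm (own y, which points roughly to the robot); walls 56 mm high and 2 mm thick, floor 2 mm thick. Origin: centre of the underside; z up. A tape roll with a spool on it (81 mm high) fills own y -161 to -55 mm; own y -50 to +166 mm is empty, with its middle at own (0, +58) mm
Mind the look-alikes: they are no part of the job. What is shaped like the box_left but red is not meant. What is shaped like the box_right but purple is not meant.

How it is judged (in metres and radians):
On the way, in this order (a step that is already met when the one before it is completed fails the run):
1. the left box has been lifted at least 30 mm (height (world z) of box_left above 0.03 m and contact force between the fingers and box_left above 0.5 N), for 0.2 s.
2. then the right box has been lifted at least 30 mm, the left one standing on the bench (height (world z) of box_right above 0.03 m and contact force between the fingers and box_right above 0.5 N and height (world z) of box_left below 0.01 m), for 0.2 s.
3. then a box has been lowered, still held by the fingers, to the floor of the tray (underside within 15 mm of it) (((x of box_left in the frame of tray between -0.074 and 0.074 m and y of box_left in the frame of tray between -0.168 and 0.168 m and z of box_left in the frame of tray below 0.018 m and contact force between the fingers and box_left above 0.5 N) or (x of box_right in the frame of tray between -0.074 and 0.074 m and y of box_right in the frame of tray between -0.168 and 0.168 m and z of box_right in the frame of tray below 0.018 m and contact force between the fingers and box_right above 0.5 N))), for 0.05 s.
At the end, for the whole second after the job is handed in: The heavier box stands upright (within 10 degrees) on the floor of the tray, its centre inside the walls and its weight (over 2.5 N) on the tray; the lighter box stands upright (within 10 degrees) on the bench, its centre outside the tray. Both are at rest and released (((x of box_left in the frame of tray between -0.074 and 0.074 m and y of box_left in the frame of tray between -0.168 and 0.168 m and z of box_left in the frame of tray below 0.01 m and contact force between box_left and tray above 2.5 N and angle between each of box_left, box_right's own z axis and vertical below 0.17 rad and linear speed of each of box_left, box_right below 0.02 m/s and not (x of box_right in the frame of tray between -0.074 and 0.074 m and y of box_right in the frame of tray between -0.168 and 0.168 m) and height (world z) of box_right between -0.01 and 0.01 m) or (x of box_right in the frame of tray between -0.074 and 0.074 m and y of box_right in the frame of tray between -0.168 and 0.168 m and z of box_right in the frame of tray below 0.01 m and contact force between box_right and tray above 2.5 N and angle between each of box_right, box_left's own z axis and vertical below 0.17 rad and linear speed of each of box_right, box_left below 0.02 m/s and not (x of box_left in the frame of tray between -0.074 and 0.074 m and y of box_left in the frame of tray between -0.168 and 0.168 m) and height (world z) of box_left between -0.01 and 0.01 m))); the robot touches nothing.
It fails at once if a box is tipped by more than 45 degrees (angle between any of box_left, box_right's own z axis and vertical above 0.785 rad).
It also fails if it takes over 69 s, if anything falls off the work surface, if the arm or the gripper's body presses on something with over 40 N, if the wrist force passes 120 N, or if a joint passes its speed limit or range.

## Robot

A 6-joint arm with a two-finger parallel gripper is mounted at the origin on a cart in front of the work surface, level with it; the furniture and walls round the work are solid. World frame = base frame: x ahead of the robot, y to its left, z up, the work surface at z = 0. Lengths are in mm, angles in rad, forces in N, time in s.
With the tool pointing down it reaches from about 275 to 750 mm from the base axis. Payload 10.2 kg.
Tool frame: the origin (TCP) lies midway between the tips of the shut fingers; the grasp point (between the pads) lies 19 mm behind it; z points along the fingers, y is the line along which they close (so a half turn about z gives the same grasp; the last joint's range is limited). The gripper opens to 85 mm and grips with 20 to 120 N. Pads are 22 mm wide; open, the fingers measure 114 mm over their backs; the gripper's body (76 mm by 85 mm) begins 54 mm behind the grasp point. The pads swing forward as they close: fully open they stand 13 mm farther back than shut.
Start: joints at [1.006, 0.313, 1.498, -0, 1.331, -0.223], TCP at [175.984, 494.632, 231.294] pointing down, gripper open.
Joint ranges: [-2.94, 2.94], [-0.97, 2.17], [0.19, 2.56], [-1.23, 4.37], [0.02, 3.11], [-2.88, 2.88]. Speed limits (rad/s): [2.39, 2.39, 3.01, 3.14, 3.14, 3.14].

## Interface

Orientations are given as a unit quaternion [w, x, y, z].
In Python, from rig import sense, capture, finish_job, find_in, place_of gives the robot as it stands. The module is installed in compiled form; this text tells all that it offers.
- The arm moves only by the shell command python3 -m jog 'ROWS' [FORCE]. ROWS is JSON, a list of rows, each an object of numbers: "tx", "ty", "tz": the shift along the tool's x, y, z in mm; "ax", "ay", "az": the turn, a rotation vector about the tool's x, y, z in rad; "jaw": the closure, from -1 (fully open) to 1 (shut), so that 0 is half open. In form: [{"tx": .., "ty": .., "tz": .., "ax": .., "ay": .., "az": .., "jaw": ..}, ...]. A call has 1 to 5 rows; each row shifts and turns the commanded pose from where the row before left it, along the tool's axes as they then stand; what a row does not reach is not made up. A row lasts 1/8 s, in which the tool goes at most 62.5 mm and 10.7 degrees, less where a joint would pass 70% of its speed; a pose out of reach is approached as far as the arm can. A call with a gripper value outside its range is refused whole. The fingers move at their own pace and stop on an object; FORCE is the grip in N (left out, the last holds). Time passes only in rows, so rows that do not move let the fingers close. It gives the time, the measured TCP pose, the force, the opening and the grip force at its end, in the units of the state.
- sense(): the state, without advancing time (a new reading comes with each control period).
- capture(name): name is "side" or "top"; returns a dict with "color" (480x640x3 uint8, red, green, blue), "depth" (480x640 float32, mm along the optical axis (not along the pixel's ray), 0 where there is no reading), "fx", "fy", "cx", "cy" (pixels), "camera_from_world" (4x4, takes a point from world to camera coordinates). Camera axes: x right, y up, looking along -z (the intrinsics and any distortion apply to the point x, -y, -z); pixel columns grow to the right and rows downward; lengths in mm; the calibration is good to about 2 mm. A picture is of the moment at which its call begins.
- finish_job(): hands the job in; it is judged then, once.
Trained networks look in the newest picture that a camera, given by its name, has taken for a name from the list of things; names that differ only in an ending like _2 or _b are one class to them, and where a whole thing is asked for, a point or a joint stands for the part that bears it (a point fixed in the world has none). Each returns a list of dicts, best first, with "conf" (0 to 1); they miss things now and then, are a little off and sometimes report something else, mostly with a low value. They report only what shows in the picture. A call takes as long as a camera call. They do not tell look-alikes from the thing itself.
- find_in(query, camera): "centre" ([column, row] in pixels, amid what is visible of it).
- place_of(query, camera): "centre" ([column, row] in pixels: a listed point, or the origin of a listed thing).
The state is a dict: "time_s": time; "joints": joint angles; "dq": joint speeds; "tau": joint torques, N m; "eef_pos": TCP position; "ee_rot": TCP orientation; "force": force on the tool from outside, world axes, zero at the start; "wrist_torque": the same for the moment, N m; "grip_width": opening from 0.0 (shut) to 1.0 (fully open); "grip_force": force on a finger pad.
Only numpy, scipy, OpenCV 4.12 (cv2) and the standard library are available. Lean on these libraries where they do the work, as an engineer would, in place of code of your own. Each camera call takes 0.05 s, during which the arm holds its last target. There are 200 camera calls.

## Working session

There is one attempt and no reset: what is moved stays moved. The work goes in short steps, Python scripts to look and compute and a shell command to move; the robot and the scene stay as the last step left them, time stands still between calls to the robot, and variables do not carry over. Pictures are saved under pics/ and viewed, at most 10 in all, crops included, and the job is handed in when it is done.

```bash
mkdir -p pics
cat > h.py <<'E'
import numpy as np, cv2
from rig import *
def world(c,u,v,d=None):
    u,v=int(round(u)),int(round(v))
    if d is None:
        p=c["depth"][max(v-2,0):v+3,max(u-2,0):u+3]; p=p[p>0]; d=np.median(p) if len(p) else 0
    q=np.array([(u-c["cx"])/c["fx"]*d,-(v-c["cy"])/c["fy"]*d,-d,1])
    return (np.linalg.inv(c["camera_from_world"])@q)[:3]
def cloud(c):
    d=c["depth"];v,u=np.mgrid[:480,:640]
    q=np.stack([(u-c["cx"])/c["fx"]*d,-(v-c["cy"])/c["fy"]*d,-d,np.ones_like(d)],-1)
    return (q@np.linalg.inv(c["camera_from_world"]).T)[...,:3]
E
python3 - <<'E'
from h import *
for n in("top","side"):
    c=capture(n); cv2.imwrite(f"pics/{n}0.png",c["color"][...,::-1]); print(n,[k for k in c])
    for q in("box_left","box_right","tray"):
        for r in find_in(q,n)[:5]: print(q,np.round(r["centre"]),round(r["conf"],2),world(c,*r["centre"]).round())
s=sense();print(s)
E
```

```text
top ['color', 'depth', 'fx', 'fy', 'cx', 'cy', 'camera_from_world']
box_left [174. 249.] 0.81 [504. 212.  42.]
box_left [328. 190.] 0.71 [608. -46.  42.]
box_right [298. 268.] 0.74 [475.   3.  43.]
box_right [244. 202.] 0.64 [586.  96.  43.]
tray [444. 234.] 0.84 [ 540. -252.    1.]
tray [302. 268.] 0.53 [475.  -4.  43.]
side ['color', 'depth', 'fx', 'fy', 'cx', 'cy', 'camera_from_world']
box_left [277. 214.] 0.85 [599. -28.  40.]
box_left [304. 336.] 0.76 [502. 233.  44.]
box_right [262. 271.] 0.95 [592. 116.  43.]
box_right [345. 238.] 0.64 [472.  19.  43.]
tray [329. 152.] 0.92 [ 545. -282.    4.]
{'time_s': 0.4, 'joints': array([ 1.00561181e+00,  3.12969980e-01,  1.49781855e+00,  4.97379945e-05,
        1.33100319e+00, -2.23429667e-01]), 'dq': array([-8.10640866e-04, -1.36961868e-03, -9.23607042e-04, -2.91199413e-04,
       -4.18863671e-05,  2.37799509e-04]), 'tau': array([-2.08237667e-03, -4.11816788e+01, -2.59667301e+01, -2.31299437e-04,
        1.22524751e-03,  7.08305521e-06]), 'eef_pos': array([175.94401696, 494.6028502 , 231.21367804]), 'ee_rot': array([-6.05405688e-05,  1.70052880e-01,  9.85434933e-01, -8.26148596e-05]), 'force': array([0.35797617, 0.55726172, 0.82681445]), 'wrist_torque': array([-0.00427444, -0.04049496, -0.02387712]), 'grip_force': 0.0, 'grip_width': 0.9995757618414948}
```

View pics/top0.png

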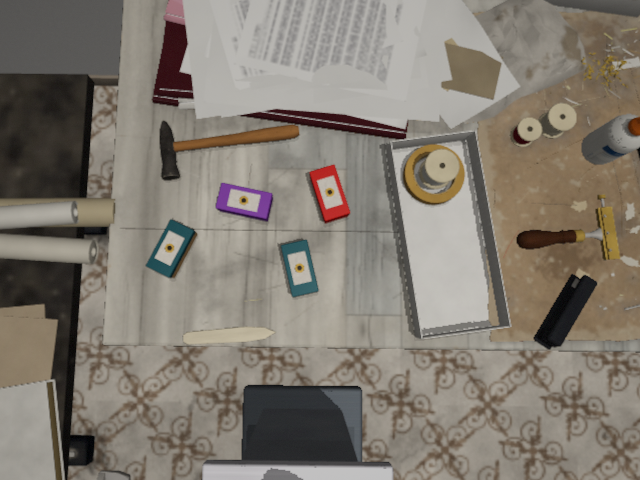

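Run:
```python
from h import *
c=capture("top");P=cloud(c);hsv=cv2.cvtColor(c["color"],cv2.COLOR_RGB2HSV)
m=((P[...,2]>34)&(P[...,2]<50)&(c["depth"]>0)&(P[...,1]>-150)).astype(np.uint8)
m=cv2.morphologyEx(m,cv2.MORPH_OPEN,np.ones((3,3)))
n,l,st,ce=cv2.connectedComponentsWithStats(m)
for i in range(1,n):
    if st[i,4]<150: continue
    p=P[l==i][:,:2].astype(np.float32);r=cv2.minAreaRect(p)
    print(ce[i].round(),st[i,4],"rect",np.round(r[0]),np.round(r[1]),round(r[2],1),"hsv",np.median(hsv[l==i],0))
# all tall stuff
for t,(lo,hi) in {"walls":(48,64),"tall":(66,400)}.items():
    m=((P[...,2]>lo)&(P[...,2]<hi)&(c["depth"]>0)).astype(np.uint8)
    n,l,st,ce=cv2.connectedComponentsWithStats(m)
    for i in range(1,n):
        if st[i,4]<80: continue
        p=P[l==i];r=cv2.minAreaRect(p[:,:2].astype(np.float32));print(t,ce[i].round(),st[i,4],np.round(r[0]),np.round(r[1]),round(r[2],1),p[:,2].max().round())
im=cv2.resize(c["color"][140:320,130:400],None,fx=2.9,fy=2.9,interpolation=3);cv2.imwrite("pics/crop1.png",im[...,::-1])
```

```text
[173.  64.] 1983 rect [839. 221.] [ 63. 140.] 88.3 hsv [177. 172.  50.]
[329. 193.] 1401 rect [605. -48.] [90. 46.] 18.1 hsv [  1. 196. 183.]
[243. 201.] 1411 rect [589.  98.] [90. 47.] 78.6 hsv [140. 145. 150.]
[ 35. 213.] 1155 rect [563. 452.] [ 30. 123.] 4.7 hsv [ 21.  20. 165.]
[169. 248.] 1475 rect [505. 221.] [47. 89.] 64.0 hsv [ 93. 138.  87.]
[299. 268.] 1460 rect [475.   2.] [90. 46.] 13.6 hsv [ 93. 114. 102.]
walls [174.  12.] 411 [922. 224.] [40. 39.] 76.1 64.0
walls [470.  22.] 622 [ 904. -294.] [124.  28.] 33.4 58.0
walls [198.  73.] 1332 [807. 180.] [165.  64.] 12.4 64.0
walls [445.  68.] 204 [ 831. -248.] [25. 73.] 79.2 64.0
walls [561. 117.] 579 [ 740. -446.] [49. 49.] 70.6 55.0
walls [382. 119.] 381 [ 736. -128.] [100.  26.] 75.8 64.0
walls [233. 114.] 81 [737. 112.] [13. 54.] 5.9 64.0
walls [451. 122.] 98 [ 727. -254.] [38. 21.] 79.1 54.0
walls [600. 146.] 190 [ 690. -512.] [61. 27.] 26.3 64.0
walls [452. 232.] 1186 [ 537. -247.] [335. 150.] 8.4 61.0
walls [574. 308.] 353 [ 416. -453.] [ 23. 108.] 56.7 52.0
tall [318.  47.] 21850 [840. -18.] [201. 457.] 0.7 81.0
tall [422. 115.] 244 [ 735. -196.] [26. 73.] 1.2 71.0
tall [620. 135.] 1418 [ 697. -521.] [61. 48.] 2.8 145.0
tall [441. 166.] 917 [ 644. -231.] [57. 57.] 61.5 85.0
```

View pics/crop1.png

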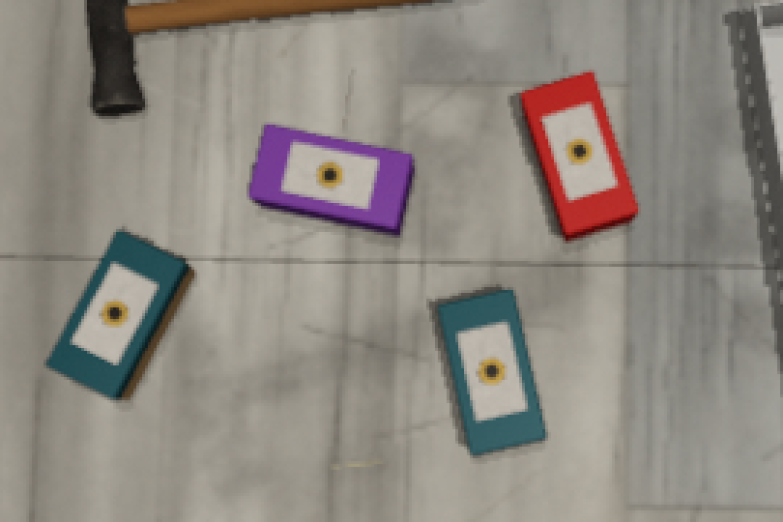

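Candidates are teal (170,248), teal (299,268), purple (243,201) and red (329,193). The crop shows the two teal boxes are the right ones: left at world (505,221), short axis at 64°, and right at (475,2), short axis at 103.6°. The purple and red boxes are look-alikes. The tray is at right, with the roll at its far end, pixel (435,170).

```bash
cat > go.py <<'E'
import sys,numpy as np
from rig import sense
from scipy.spatial.transform import Rotation as R
# usage: go.py x y z shortaxis_deg -> remaining shift in present tool axes, and az
x,y,z,a=map(float,sys.argv[1:5]); s=sense(); q=s["ee_rot"]; M=R.from_quat([q[1],q[2],q[3],q[0]]).as_matrix()
d=M.T@(np.array([x,y,z])-s["eef_pos"]); ya=np.degrees(np.arctan2(M[1,1],M[0,1]))
t=(a-ya+90)%180-90
print("t",s["time_s"],"pos",s["eef_pos"].round(1),"yaw",ya.round(1),"tilt",M[2].round(3),"shift",d.round(1),"az",(-np.radians(t)).round(3),"F",s["force"].round(1),"grip",round(s["grip_width"],2),round(s["grip_force"],1),"j6",s["joints"][5].round(2))
E
python3 -m jog '[{"tx":-50,"ty":-18.5,"tz":15},{"tx":-50,"ty":-18.5,"tz":15},{"tx":-50,"ty":-18.5,"tz":15},{"tx":-50,"ty":-18.5,"tz":15},{"tx":-50,"ty":-18.5,"tz":15}]' 60; python3 go.py 505 221 100 64
```

```text
t 0.45 pos [176.  494.6 231.2] yaw 70.4 tilt [ 0. -0. -1.] shift [-401.7 -147.5  131.3] az 0.112 F [ 0.4 -0.9  0.7] grip 1.0 0.0 j6 -0.22schema error: expected keys tx, ty, tz, ax, ay, az, jaw
```

```bash
python3 -m jog '[{"tx":-50,"ty":-18.5,"tz":15,"ax":0,"ay":0,"az":0,"jaw":-1},{"tx":-50,"ty":-18.5,"tz":15,"ax":0,"ay":0,"az":0,"jaw":-1},{"tx":-50,"ty":-18.5,"tz":15,"ax":0,"ay":0,"az":0,"jaw":-1},{"tx":-50,"ty":-18.5,"tz":15,"ax":0,"ay":0,"az":0,"jaw":-1},{"tx":-50,"ty":-18.5,"tz":15,"ax":0,"ay":0,"az":0,"jaw":-1}]' 60; python3 go.py 505 221 100 64
```

```text
time_s: 1.08
eef_pos: [381.7, 322.5, 156.0]
ee_rot: [0.0, 0.17, 0.985, 0.0]
force: [0.5, 1.1, -0.0]
grip_width: 1.004
grip_force: 0.0
t 1.075 pos [381.7 322.5 156. ] yaw 70.4 tilt [-0.  0. -1.] shift [-150.1  -54.3   56. ] az 0.112 F [ 0.5  1.1 -0. ] grip 1.0 0.0 j6 -0.76
```

```bash
python3 -m jog '[{"tx":-50,"ty":-18,"tz":19,"ax":0,"ay":0,"az":0,"jaw":-1},{"tx":-50,"ty":-18,"tz":19,"ax":0,"ay":0,"az":0,"jaw":-1},{"tx":-50,"ty":-18,"tz":18,"ax":0,"ay":0,"az":0,"jaw":-1},{"tx":0,"ty":0,"tz":0,"ax":0,"ay":0,"az":0.112,"jaw":-1},{"tx":0,"ty":0,"tz":0,"ax":0,"ay":0,"az":0,"jaw":-1}]' 60; python3 go.py 505 221 8 64
python3 - <<'E'
from h import *
c=capture("side");s=sense();cv2.imwrite("pics/s1.png",c["color"][...,::-1])
P=cloud(c);hsv=cv2.cvtColor(c["color"],cv2.COLOR_RGB2HSV)
m=(P[...,2]>36)&(P[...,2]<50)&(abs(hsv[...,0].astype(int)-93)<10)&(hsv[...,1]>80)&(P[...,1]>130)&(c["depth"]>0)
p=P[m];print(m.sum(),cv2.minAreaRect(p[:,:2].astype(np.float32)))
E
```

```text
time_s: 1.7
eef_pos: [503.8, 222.2, 100.1]
ee_rot: [-0.0, 0.225, 0.974, -0.0]
force: [-0.3, -0.2, -0.8]
grip_width: 1.0
grip_force: 0.0
t 1.7 pos [503.8 222.2 100.1] yaw 64.0 tilt [ 0. -0. -1.] shift [-1.6 -0.6 92.1] az 0.0 F [-0.3 -0.2 -0.8] grip 1.0 0.0 j6 -0.91
744 ((506.2481689453125, 221.71824645996094), (44.90235900878906, 88.09392547607422), 64.01904296875)
```

View pics/s1.png

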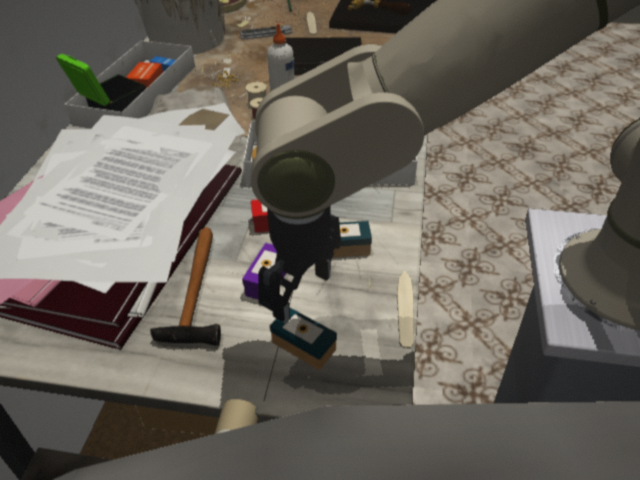

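The side view shows the open gripper above the left teal box at (303,335). Both cameras agree on its pose, so I'm descending and gripping.

```bash
python3 -m jog '[{"tx":-2,"ty":-0.5,"tz":30,"ax":0,"ay":0,"az":0,"jaw":-1},{"tx":0,"ty":0,"tz":30,"ax":0,"ay":0,"az":0,"jaw":-1},{"tx":0,"ty":0,"tz":20,"ax":0,"ay":0,"az":0,"jaw":-1},{"tx":0,"ty":0,"tz":12,"ax":0,"ay":0,"az":0,"jaw":-1},{"tx":0,"ty":0,"tz":0,"ax":0,"ay":0,"az":0,"jaw":-1}]' 60
python3 -m jog '[{"tx":0,"ty":0,"tz":0,"ax":0,"ay":0,"az":0,"jaw":1},{"tx":0,"ty":0,"tz":0,"ax":0,"ay":0,"az":0,"jaw":1},{"tx":0,"ty":0,"tz":0,"ax":0,"ay":0,"az":0,"jaw":1},{"tx":0,"ty":0,"tz":0,"ax":0,"ay":0,"az":0,"jaw":1},{"tx":0,"ty":0,"tz":0,"ax":0,"ay":0,"az":0,"jaw":1}]' 60;  python3 go.py 505 221 8 64
```

```text
time_s: 2.38
eef_pos: [505.0, 221.5, 8.2]
ee_rot: [-0.0, 0.224, 0.975, -0.0]
force: [-0.0, -1.0, -0.6]
grip_width: 1.0
grip_force: 0.0
time_s: 3.0
eef_pos: [505.9, 221.4, 9.2]
ee_rot: [0.001, 0.225, 0.974, 0.0]
force: [0.5, 0.2, 6.3]
grip_width: 0.529
grip_force: 62.2
t 3.0 pos [505.9 221.4   9.2] yaw 64.0 tilt [-0.001  0.001 -1.   ] shift [ 0.6 -0.7  1.2] az 0.0 F [0.5 0.2 6.3] grip 0.53 62.2 j6 -0.92
```

```bash
python3 -m jog '[{"tx":0,"ty":0,"tz":-15,"ax":0,"ay":0,"az":0,"jaw":1},{"tx":0,"ty":0,"tz":-25,"ax":0,"ay":0,"az":0,"jaw":1},{"tx":0,"ty":0,"tz":-25,"ax":0,"ay":0,"az":0,"jaw":1},{"tx":0,"ty":0,"tz":-20,"ax":0,"ay":0,"az":0,"jaw":1},{"tx":0,"ty":0,"tz":-5,"ax":0,"ay":0,"az":0,"jaw":1}]' 60
python3 -m jog '[{"tx":0,"ty":0,"tz":0,"ax":0,"ay":0,"az":0,"jaw":1},{"tx":0,"ty":0,"tz":0,"ax":0,"ay":0,"az":0,"jaw":1},{"tx":0,"ty":0,"tz":0,"ax":0,"ay":0,"az":0,"jaw":1},{"tx":0,"ty":0,"tz":0,"ax":0,"ay":0,"az":0,"jaw":1},{"tx":0,"ty":0,"tz":0,"ax":0,"ay":0,"az":0,"jaw":1}]' 60;  python3 - <<'E'
from h import *
f=[]
for i in range(6): c=capture("side");f.append(sense()["force"])
print(np.mean(f,0),np.std(f,0))
cv2.imwrite("pics/s2.png",c["color"][180:420,180:420][...,::-1])
E
python3 go.py 505 221 8 64
```

```text
time_s: 3.62
eef_pos: [505.8, 221.3, 100.0]
ee_rot: [0.001, 0.225, 0.974, 0.001]
force: [1.1, 0.1, -1.0]
grip_width: 0.53
grip_force: 61.4
time_s: 4.25
eef_pos: [505.3, 221.2, 98.1]
ee_rot: [-0.0, 0.225, 0.974, -0.0]
force: [-0.1, -0.1, -0.2]
grip_width: 0.527
grip_force: 61.4
[-0.0570252   0.06508994 -0.80102824] [0.41943275 0.40675816 0.53281945]
t 4.55 pos [505.3 221.2  98.3] yaw 64.0 tilt [-0.  0. -1.] shift [ 0.2 -0.3 90.3] az -0.0 F [-0.4  0.4 -0.1] grip 0.53 61.4 j6 -0.92
```

View pics/s2.png

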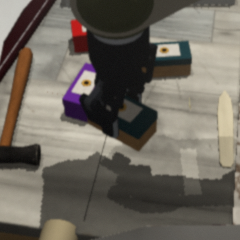

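The left box (crop 125,120) hangs in the fingers and weighs about 0.8 N, so it is the light one. Setting it back down.

```bash
python3 -m jog '[{"tx":0,"ty":0,"tz":25,"ax":0,"ay":0,"az":0,"jaw":1},{"tx":0,"ty":0,"tz":25,"ax":0,"ay":0,"az":0,"jaw":1},{"tx":0,"ty":0,"tz":20,"ax":0,"ay":0,"az":0,"jaw":1},{"tx":0,"ty":0,"tz":12,"ax":0,"ay":0,"az":0,"jaw":1},{"tx":0,"ty":0,"tz":4,"ax":0,"ay":0,"az":0,"jaw":1}]' 60
python3 -m jog '[{"tx":0,"ty":0,"tz":3,"ax":0,"ay":0,"az":0,"jaw":1},{"tx":0,"ty":0,"tz":0,"ax":0,"ay":0,"az":0,"jaw":1},{"tx":0,"ty":0,"tz":0,"ax":0,"ay":0,"az":0,"jaw":1}]' 60;  python3 go.py 505 221 8 64
```

```text
time_s: 5.18
eef_pos: [505.3, 221.2, 12.0]
ee_rot: [-0.0, 0.225, 0.974, -0.0]
force: [0.9, 0.1, -0.0]
grip_width: 0.527
grip_force: 61.4
time_s: 5.55
eef_pos: [505.6, 221.3, 9.7]
ee_rot: [0.0, 0.225, 0.974, 0.0]
force: [-0.7, -0.0, 0.3]
grip_width: 0.527
grip_force: 61.4
t 5.55 pos [505.6 221.3   9.7] yaw 64.0 tilt [-0.001  0.    -1.   ] shift [ 0.4 -0.5  1.7] az -0.0 F [-0.7 -0.   0.3] grip 0.53 61.4 j6 -0.92
```

```bash
python3 -m jog '[{"tx":0,"ty":0,"tz":1,"ax":0,"ay":0,"az":0,"jaw":1},{"tx":0,"ty":0,"tz":0,"ax":0,"ay":0,"az":0,"jaw":1},{"tx":0,"ty":0,"tz":0,"ax":0,"ay":0,"az":0,"jaw":0.3},{"tx":0,"ty":0,"tz":0,"ax":0,"ay":0,"az":0,"jaw":-0.3},{"tx":0,"ty":0,"tz":0,"ax":0,"ay":0,"az":0,"jaw":-1}]' 60
python3 -m jog '[{"tx":0,"ty":0,"tz":0,"ax":0,"ay":0,"az":0,"jaw":-1},{"tx":0,"ty":0,"tz":0,"ax":0,"ay":0,"az":0,"jaw":-1},{"tx":0,"ty":0,"tz":-30,"ax":0,"ay":0,"az":0,"jaw":-1},{"tx":0,"ty":0,"tz":-50,"ax":0,"ay":0,"az":0,"jaw":-1},{"tx":0,"ty":0,"tz":-30,"ax":0,"ay":0,"az":0,"jaw":-1}]' 60;  python3 go.py 475 2 118 103.6
```

```text
time_s: 6.18
eef_pos: [505.3, 221.2, 8.3]
ee_rot: [0.0, 0.225, 0.974, 0.0]
force: [-0.8, 0.8, -0.3]
grip_width: 0.843
grip_force: 0.0
time_s: 6.8
eef_pos: [505.8, 221.3, 120.6]
ee_rot: [0.001, 0.225, 0.974, 0.001]
force: [0.4, -0.2, 0.0]
grip_width: 0.999
grip_force: 0.0
t 6.8 pos [505.8 221.3 120.6] yaw 64.0 tilt [-0.002  0.001 -1.   ] shift [ -68.4 -210.7    2.4] az -0.691 F [ 0.4 -0.2  0. ] grip 1.0 0.0 j6 -0.92
```

```bash
python3 -m jog '[{"tx":-17,"ty":-52.5,"tz":0,"ax":0,"ay":0,"az":0,"jaw":-1},{"tx":-17,"ty":-52.5,"tz":0,"ax":0,"ay":0,"az":0,"jaw":-1},{"tx":-17,"ty":-52.5,"tz":0,"ax":0,"ay":0,"az":0,"jaw":-1},{"tx":-17,"ty":-52.5,"tz":0,"ax":0,"ay":0,"az":0,"jaw":-1},{"tx":0,"ty":0,"tz":0,"ax":0,"ay":0,"az":-0.173,"jaw":-1}]' 60
python3 -m jog '[{"tx":0,"ty":0,"tz":0,"ax":0,"ay":0,"az":-0.173,"jaw":-1},{"tx":0,"ty":0,"tz":0,"ax":0,"ay":0,"az":-0.173,"jaw":-1},{"tx":0,"ty":0,"tz":0,"ax":0,"ay":0,"az":-0.173,"jaw":-1},{"tx":0,"ty":0,"tz":20,"ax":0,"ay":0,"az":0,"jaw":-1},{"tx":0,"ty":0,"tz":0,"ax":0,"ay":0,"az":0,"jaw":-1}]' 60
python3 go.py 475 2 8 103.6
python3 - <<'E'
from h import *
c=capture("side");cv2.imwrite("pics/s3.png",c["color"][...,::-1])
P=cloud(c);hsv=cv2.cvtColor(c["color"],cv2.COLOR_RGB2HSV)
for lo,hi in((130,300),(-70,70)):
    m=(P[...,2]>36)&(P[...,2]<50)&(abs(hsv[...,0].astype(int)-93)<10)&(hsv[...,1]>80)&(P[...,1]>lo)&(P[...,1]<hi)&(c["depth"]>0)
    print(m.sum(),cv2.minAreaRect(P[m][:,:2].astype(np.float32)))
E
```

```text
time_s: 7.42
eef_pos: [474.1, -0.4, 118.4]
ee_rot: [0.0, 0.14, 0.99, -0.0]
force: [-0.6, 0.6, 0.4]
grip_width: 0.999
grip_force: 0.0
time_s: 8.05
eef_pos: [473.7, 2.8, 97.5]
ee_rot: [-0.001, -0.119, 0.993, 0.0]
force: [0.2, 0.0, 0.7]
grip_width: 1.001
grip_force: 0.0
t 8.05 pos [473.7   2.8  97.5] yaw 103.6 tilt [ 0.002  0.001 -1.   ] shift [-1.3 -1.2 89.5] az 0.001 F [0.2 0.  0.7] grip 1.0 0.0 j6 -2.05
892 ((506.5700988769531, 221.92715454101562), (46.36910629272461, 88.47801208496094), 65.05815124511719)
199 ((474.88494873046875, 5.6079254150390625), (86.7950668334961, 40.3387451171875), 18.14057731628418)
```

View pics/s3.png

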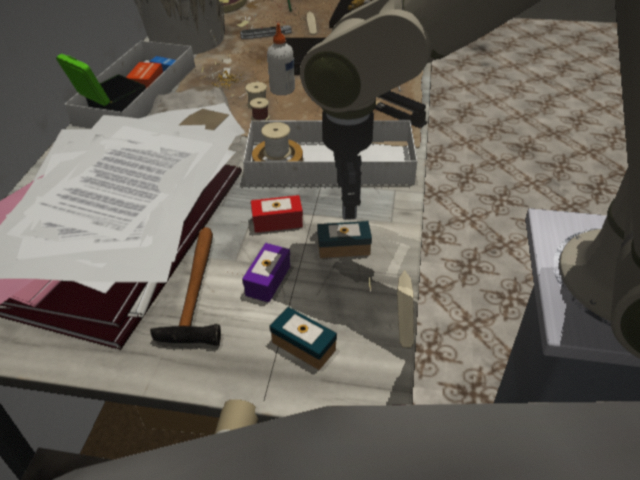

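The left box stands upright at (303,335), and the gripper is over the right teal box at (345,237). Descending.

```bash
python3 -m jog '[{"tx":-1,"ty":-1,"tz":30,"ax":0,"ay":0,"az":0,"jaw":-1},{"tx":0,"ty":0,"tz":28,"ax":0,"ay":0,"az":0,"jaw":-1},{"tx":0,"ty":0,"tz":20,"ax":0,"ay":0,"az":0,"jaw":-1},{"tx":0,"ty":0,"tz":12,"ax":0,"ay":0,"az":0,"jaw":-1},{"tx":0,"ty":0,"tz":0,"ax":0,"ay":0,"az":0,"jaw":-1}]' 80
python3 -m jog '[{"tx":0,"ty":0,"tz":0,"ax":0,"ay":0,"az":0,"jaw":1},{"tx":0,"ty":0,"tz":0,"ax":0,"ay":0,"az":0,"jaw":1},{"tx":0,"ty":0,"tz":0,"ax":0,"ay":0,"az":0,"jaw":1},{"tx":0,"ty":0,"tz":0,"ax":0,"ay":0,"az":0,"jaw":1},{"tx":0,"ty":0,"tz":0,"ax":0,"ay":0,"az":0,"jaw":1}]' 80
python3 -m jog '[{"tx":0,"ty":0,"tz":-12,"ax":0,"ay":0,"az":0,"jaw":1},{"tx":0,"ty":0,"tz":-25,"ax":0,"ay":0,"az":0,"jaw":1},{"tx":0,"ty":0,"tz":-25,"ax":0,"ay":0,"az":0,"jaw":1},{"tx":0,"ty":0,"tz":-25,"ax":0,"ay":0,"az":0,"jaw":1},{"tx":0,"ty":0,"tz":-25,"ax":0,"ay":0,"az":0,"jaw":1}]' 80
python3 -m jog '[{"tx":0,"ty":0,"tz":-10,"ax":0,"ay":0,"az":0,"jaw":1},{"tx":0,"ty":0,"tz":0,"ax":0,"ay":0,"az":0,"jaw":1},{"tx":0,"ty":0,"tz":0,"ax":0,"ay":0,"az":0,"jaw":1},{"tx":0,"ty":0,"tz":0,"ax":0,"ay":0,"az":0,"jaw":1},{"tx":0,"ty":0,"tz":0,"ax":0,"ay":0,"az":0,"jaw":1}]' 80
python3 - <<'E'
from h import *
f=[]
for i in range(6): c=capture("side");f.append(sense()["force"])
print(np.mean(f,0),sense()["wrist_torque"])
E
python3 go.py 480 -255 130 98.4
```

```text
time_s: 8.72
eef_pos: [475.6, 1.9, 8.3]
ee_rot: [-0.0, -0.119, 0.993, 0.0]
force: [-0.5, -0.2, 0.1]
grip_width: 1.005
grip_force: 0.0
time_s: 9.35
eef_pos: [476.2, 1.7, 9.3]
ee_rot: [0.001, -0.119, 0.993, -0.0]
force: [-1.1, -0.8, 6.7]
grip_width: 0.529
grip_force: 83.4
time_s: 9.98
eef_pos: [475.1, 2.1, 121.4]
ee_rot: [-0.0, -0.119, 0.993, 0.0]
force: [-0.1, 0.5, -5.3]
grip_width: 0.525
grip_force: 82.7
time_s: 10.6
eef_pos: [475.4, 2.0, 129.9]
ee_rot: [-0.0, -0.119, 0.993, 0.0]
force: [-0.2, -0.0, -5.8]
grip_width: 0.525
grip_force: 83.1
[-0.27973418  0.152693   -5.13520921] [ 0.04974886 -0.00802951 -0.01775735]
t 10.9 pos [475.6   1.9 130.3] yaw 103.6 tilt [ 0. -0. -1.] shift [  56.3 -250.7    0.3] az 0.092 F [-0.3  1.1 -4.5] grip 0.53 83.1 j6 -2.05
```

The right box weighs about 5.1 N, so it is the heavy one. Carrying it over the tray.

```bash
python3 -m jog '[{"tx":8,"ty":-35,"tz":0,"ax":0,"ay":0,"az":0,"jaw":1},{"tx":11,"ty":-50,"tz":0,"ax":0,"ay":0,"az":0,"jaw":1},{"tx":11,"ty":-50,"tz":0,"ax":0,"ay":0,"az":0,"jaw":1},{"tx":11,"ty":-50,"tz":0,"ax":0,"ay":0,"az":0,"jaw":1},{"tx":11,"ty":-45,"tz":0,"ax":0,"ay":0,"az":0,"jaw":1}]' 80
python3 -m jog '[{"tx":4.3,"ty":-20.7,"tz":0,"ax":0,"ay":0,"az":0,"jaw":1},{"tx":0,"ty":0,"tz":0,"ax":0,"ay":0,"az":0.092,"jaw":1},{"tx":0,"ty":0,"tz":0,"ax":0,"ay":0,"az":0,"jaw":1},{"tx":0,"ty":0,"tz":0,"ax":0,"ay":0,"az":0,"jaw":1}]' 80
python3 go.py 480 -255 11 98.4
python3 - <<'E'
from h import *
c=capture("side");cv2.imwrite("pics/s4.png",c["color"][60:300,200:480][...,::-1])
E
```

```text
time_s: 11.52
eef_pos: [479.2, -235.7, 130.3]
ee_rot: [0.0, -0.119, 0.993, -0.0]
force: [-0.1, 0.1, -5.1]
grip_width: 0.527
grip_force: 85.3
time_s: 12.02
eef_pos: [480.1, -254.4, 130.3]
ee_rot: [-0.0, -0.074, 0.997, 0.0]
force: [0.1, 0.5, -5.8]
grip_width: 0.53
grip_force: 85.3
t 12.025 pos [ 480.1 -254.4  130.3] yaw 98.5 tilt [ 0.  0. -1.] shift [  0.2  -0.6 119.3] az 0.002 F [ 0.1  0.5 -5.8] grip 0.53 85.3 j6 -2.42
```

View pics/s4.png

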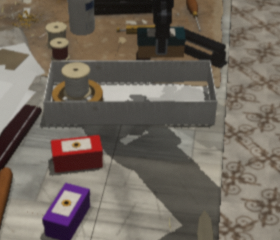

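The box (crop 160,42) is held level above the empty part of the tray. Lowering it.

```bash
python3 -m jog '[{"tx":0,"ty":0,"tz":20,"ax":0,"ay":0,"az":0,"jaw":1},{"tx":0,"ty":0,"tz":30,"ax":0,"ay":0,"az":0,"jaw":1},{"tx":0,"ty":0,"tz":30,"ax":0,"ay":0,"az":0,"jaw":1},{"tx":0,"ty":0,"tz":20,"ax":0,"ay":0,"az":0,"jaw":1},{"tx":0,"ty":0,"tz":10,"ax":0,"ay":0,"az":0,"jaw":1}]' 80
python3 -m jog '[{"tx":0,"ty":0,"tz":3,"ax":0,"ay":0,"az":0,"jaw":1},{"tx":0,"ty":0,"tz":2,"ax":0,"ay":0,"az":0,"jaw":1},{"tx":0,"ty":0,"tz":2,"ax":0,"ay":0,"az":0,"jaw":1},{"tx":0,"ty":0,"tz":1,"ax":0,"ay":0,"az":0,"jaw":1},{"tx":0,"ty":0,"tz":0,"ax":0,"ay":0,"az":0,"jaw":1}]' 80
python3 go.py 480 -255 11 98.4
```

```text
time_s: 12.7
eef_pos: [479.9, -254.5, 19.4]
ee_rot: [-0.0, -0.074, 0.997, 0.0]
force: [0.4, -0.1, -5.6]
grip_width: 0.527
grip_force: 85.3
time_s: 13.32
eef_pos: [480.1, -255.0, 12.4]
ee_rot: [0.0, -0.073, 0.997, -0.0]
force: [0.5, -0.1, -5.8]
grip_width: 0.519
grip_force: 85.3
t 13.325 pos [ 480.1 -255.    12.4] yaw 98.4 tilt [-0. -0. -1.] shift [0.1 0.  1.4] az -0.0 F [ 0.5 -0.1 -5.8] grip 0.52 85.3 j6 -2.42
```

```bash
python3 -m jog '[{"tx":0,"ty":0,"tz":1,"ax":0,"ay":0,"az":0,"jaw":1},{"tx":0,"ty":0,"tz":0.7,"ax":0,"ay":0,"az":0,"jaw":1},{"tx":0,"ty":0,"tz":0,"ax":0,"ay":0,"az":0,"jaw":1}]' 80; python3 go.py 480 -255 11 98.4
```

```text
time_s: 13.7
eef_pos: [480.1, -255.1, 11.3]
ee_rot: [0.0, -0.073, 0.997, -0.0]
force: [-4.3, 2.3, 5.5]
grip_width: 0.526
grip_force: 86.6
t 13.7 pos [ 480.1 -255.1   11.3] yaw 98.4 tilt [-0. -0. -1.] shift [0.1 0.1 0.3] az -0.0 F [-4.3  2.3  5.5] grip 0.53 86.6 j6 -2.42
```

On the floor. Releasing; the jaw opens partway first so the fingers stay clear of the walls.

```bash
python3 -m jog '[{"tx":0,"ty":0,"tz":0,"ax":0,"ay":0,"az":0,"jaw":0.1},{"tx":0,"ty":0,"tz":0,"ax":0,"ay":0,"az":0,"jaw":-0.3},{"tx":0,"ty":0,"tz":0,"ax":0,"ay":0,"az":0,"jaw":-0.7},{"tx":0,"ty":0,"tz":0,"ax":0,"ay":0,"az":0,"jaw":-0.7},{"tx":0,"ty":0,"tz":0,"ax":0,"ay":0,"az":0,"jaw":-0.7}]' 60
python3 -m jog '[{"tx":0,"ty":0,"tz":-15,"ax":0,"ay":0,"az":0,"jaw":-0.7},{"tx":0,"ty":0,"tz":-40,"ax":0,"ay":0,"az":0,"jaw":-0.7},{"tx":0,"ty":0,"tz":-50,"ax":0,"ay":0,"az":0,"jaw":-0.7},{"tx":0,"ty":0,"tz":-50,"ax":0,"ay":0,"az":0,"jaw":-0.7},{"tx":0,"ty":0,"tz":-20,"ax":0,"ay":0,"az":0,"jaw":-0.7}]' 60
python3 -m jog '[{"tx":0,"ty":0,"tz":0,"ax":0,"ay":0,"az":0,"jaw":-0.7},{"tx":0,"ty":0,"tz":0,"ax":0,"ay":0,"az":0,"jaw":-0.7}]' 60
python3 - <<'E'
from h import *
c=capture("side");cv2.imwrite("pics/s5.png",c["color"][60:400,180:480][...,::-1])
P=cloud(c);hsv=cv2.cvtColor(c["color"],cv2.COLOR_RGB2HSV)
for lo,hi in((130,300),(-330,-170)):
    m=(P[...,2]>30)&(P[...,2]<60)&(abs(hsv[...,0].astype(int)-93)<10)&(hsv[...,1]>80)&(P[...,1]>lo)&(P[...,1]<hi)&(c["depth"]>0)
    print(m.sum(),np.percentile(P[m][:,2],[5,50,95]) if m.any() else 0,cv2.minAreaRect(P[m][:,:2].astype(np.float32)) if m.any() else 0)
E
```

```text
time_s: 14.32
eef_pos: [480.1, -255.1, 10.6]
ee_rot: [0.0, -0.073, 0.997, -0.0]
force: [-0.2, 0.4, -0.7]
grip_width: 0.85
grip_force: 0.0
time_s: 14.95
eef_pos: [480.7, -255.5, 189.8]
ee_rot: [0.002, -0.073, 0.997, -0.002]
force: [0.0, 0.4, -0.5]
grip_width: 0.851
grip_force: 0.0
time_s: 15.2
eef_pos: [479.6, -254.6, 184.8]
ee_rot: [-0.001, -0.073, 0.997, 0.001]
force: [-0.2, 0.9, -0.5]
grip_width: 0.847
grip_force: 0.0
1000 [33.92606097 42.68513274 45.00122899] ((506.5393371582031, 221.7428741455078), (45.26645278930664, 88.73594665527344), 64.69780731201172)
107 [43.17596096 45.83014318 47.80383546] ((471.0285339355469, -254.49192810058594), (66.1341781616211, 44.12620162963867), 9.506935119628906)
```

View pics/s5.png

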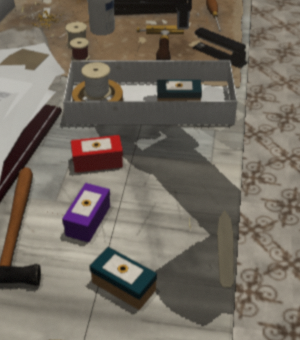

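The heavy box stands upright in the tray (crop 180,88) with its lid at about 45 mm. The light one stands on the bench (crop 122,270), and the arm is clear of everything.

```bash
python3 -c "from rig import finish_job; print(finish_job())"
```

```text
the job is handed in; nothing more can be done
None
```

I lifted and weighed both boxes: the right one was heavier (about 5.1 N against 0.8 N) and now stands upright on the tray floor, the left stands upright on the bench, and the job was handed in after about 15 s of robot time (no verdict came back).

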